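# Clear the coil housing and hold the sprung stylus-case lid

## Task

The black heater coil housing stands in front of the walnut stylus case and its coil is loose inside: slide it flat along the cart top, upright and without lifting it, until it stands wholly inside the empty ring mark beside the case. Then take the knob of the case's sprung lid, raise the lid past its balance point at 45 degrees to about 55 degrees without letting the spring throw it wide open, ease it back, and finish while still holding it steady just below the balance point, at about 37 degrees, so that a stylus can be fetched. Leave everything else where it is.

Things in the scene. Friction and masses are not known exactly. Their poses are not given: they have to be found in the camera images.
- housing_center (a point): centre (half-way up, 37.5 mm above the cart top) of the heater coil housing: a plain black upright cylinder, 48 mm in diameter, 75 mm tall, with low fins round its lower half and a white ceramic disc on top; 0.2 to 0.45 kg, stands loose on the cart inside a ring mark about 75 mm in front of the lid's knob
- mark_free: the empty ring mark, flat on the cart top (no height), a thin white circle of 73 mm inner and 80 mm outer diameter, beside the case's front to the left or to the right, about 170 mm from the ring that the housing starts in; the origin is its centre. There are three identical rings: one under the housing, one under the aluminium counterweight, and this one
- case: walnut stylus case with brass corners, fixed to the cart: 140 mm deep (its x), 220 mm wide (its y), base 45 mm high, 80 mm with the shut lid; the origin is the centre of its underside, its x axis points level from the front (knob side) to the hinge at the far side, y to the left
- hinge (a point): middle of the lid's hinge line, on the far upper edge of the case's base, 45 mm above the cart top and 70 mm along the case's x from its origin; the hinge line runs along the case's y
- lid_knob (a point): centre of the lid's brass knob: a cylinder 18 mm thick and 26 mm long, its axis along the hinge line, best pinched on its two flat ends. A 7 mm thick stalk carries it forward and up at 45 degrees from the lid's front face. Lid shut: the knob's centre is 174 mm in front of the hinge line, 54 mm above it and 99 mm above the cart top; it swings with the lid about the hinge, radius 182 mm
- lid (a joint): opening angle of the lid in rad: 0 shut (at the start), grows as the front edge rises and swings back over the hinge, stop at 1.75. The lid is a 35 mm deep walnut shell of 0.7 kg; a spring carries most of it: it balances at 0.785 rad (45 degrees), falls shut by itself when let go below that and swings open by itself above; less than 2 N at the knob moves it anywhere up to 1.2 rad
- counterweight: bystander: aluminium round tonearm counterweight, 60 mm in diameter, 36 mm high, standing in the third ring mark on the other side; origin at the centre of its underside
- eyepiece: bystander: chrome microscope eyepiece, 42 mm in diameter, 68 mm tall, standing beside the case; origin at the centre of its underside
- tube1: bystander: clear acrylic stylus tube with square ends, 74 x 14 x 14 mm, lying beside the case; origin at the centre of its underside
- tube2: bystander: a tube like tube1, on the other side of the case
- tube3: bystander: a tube like tube1, lying farther out beside tube1
- screwdriver: bystander: screwdriver 160 mm long lying to the right of everything else
- jar: bystander: amber glass jar, 52 mm in diameter, 55 mm tall, to the left of the case; origin at the centre of its underside
Things that resemble listed ones, but are neither listed nor needed, are in the scene too. What is shaped like the part that bears housing_center but blue, red or yellow is not meant.

How it is judged:
On the way, in this order (a step that is already met when the one before it is completed fails the run):
1. the housing stands upright inside the free ring while the lid is still shut (horizontal distance between housing_center and mark_free below 0.014 m and angle between housing_center's own z axis and vertical below 0.05 rad and height (world z) of housing_center below 0.041 m and value of joint lid below 0.1 rad), for 0.2 s.
2. the lid is raised past its balance point (value of joint lid above 0.82 rad), for 0.1 s.
At the end, for the whole second after the job is handed in: the fingers still hold the lid (more than 1 N on it), still (under 0.08 rad/s) between 0.54 and 0.765 rad, that is 31 to 44 degrees, just below its balance point of 45 degrees; the housing stands upright on the cart with its centre within 14 mm of the centre of the free ring (value of joint lid between 0.54 and 0.765 rad and velocity of joint lid between -0.08 and 0.08 rad/s and contact force between the fingers and case above 1 N and horizontal distance between housing_center and mark_free below 0.014 m and angle between housing_center's own z axis and vertical below 0.05 rad and height (world z) of housing_center below 0.041 m); the arm keeps its last pose, push and grip.
It fails at once if the housing is lifted more than 8 mm (height (world z) of housing_center above 0.0455 m).
It fails at once if the housing is tipped (angle between housing_center's own z axis and vertical above 0.25 rad).
It fails at once if the lid is thrown wide open (past 1.2 rad) (value of joint lid above 1.2 rad).
It fails at once if something else is moved by more than 20 mm (distance of any of counterweight, eyepiece, tube1, tube2, tube3, screwdriver, jar from where it was at the start of the episode above 0.02 m).
It also fails if it takes over 64 s, if anything falls off the work surface, if the arm or the gripper's body presses on something with over 40 N, if the wrist force passes 120 N, or if a joint passes its speed limit or range.

## Robot

A 6-joint arm with a two-finger parallel gripper is mounted at the origin on the work surface. World frame = base frame: x ahead of the robot, y to its left, z up, the work surface at z = 0. Lengths are in m, angles in rad, forces in N, time in s.
With the tool pointing down it reaches from about 0.275 to 0.975 m from the base axis. Payload 8.4 kg.
Tool frame: the origin (TCP) lies on the centre line of the jaws, within the pads' length; the fingertips stand 17 mm ahead of it and the grasp point (between the pads) lies 2 mm behind it; z points along the fingers, y is the line along which they close (so a half turn about z gives the same grasp; the last joint's range is limited). The gripper opens to 92 mm and grips with 3 to 60 N. Pads are 20 mm wide; open, the fingers measure 128 mm over their backs; the gripper's body (75 mm by 189 mm) begins 69 mm behind the grasp point.
Start: joints at [1.126, 0.353, 1.633, -0, 1.155, -0.002], TCP at [0.268, 0.565, 0.232] pointing down, gripper open.
Joint ranges: [-2.63, 2.63], [-0.92, 2.1], [0.06, 2.66], [-1.3, 4.44], [0, 2.69], [-3.02, 3.02]. Speed limits (rad/s): [2.22, 2.22, 2.79, 3.14, 3.14, 3.14].

## Interface

Orientations are given as a rotation vector (axis times angle).
In Python, from workcell import monitor, eyes, workorder, models gives the robot as it stands.
- The arm moves only by the tool step_arm, never from a script. Its argument "increments" is a list of rows, each a list of 3 entries, a list of its own where there are three numbers: the turn, a rotation vector about the tool's x, y, z in degrees, then the shift along the tool's x, y, z in mm, then the opening, from 0 (shut) to 1 (fully open). In form: [[[rx, ry, rz], [tx, ty, tz], grip], ...]. A call has 1 to 10 rows; each row shifts and turns the commanded pose from where the row before left it, along the tool's axes as they then stand; what a row does not reach is not made up. A row lasts 1/12 s, in which the tool goes at most 41.7 mm and 7.16 degrees, less where a joint would pass 70% of its speed; a pose out of reach is approached as far as the arm can. A call is refused whole if a number of a shift passes 41.7 or a number of a turn 7.16, either way. A call with a gripper value outside its range is refused whole. The fingers move at their own pace and stop on an object; "squeeze" is the grip in N (left out, the last holds). Time passes only in rows, so rows that do not move let the fingers close. It gives the time, the measured TCP pose, the force, the opening and the grip force at its end, in the units of the state.
- monitor.observe(): the state, without advancing time (a new reading comes with each control period).
- eyes.read_camera(name): name is "side" or "top" or "wrist"; returns (picture, depth): 420x560x3 uint8, red, green, blue; 420x560 float32, m along the optical axis (not along the pixel's ray), 0 where there is no reading.
- eyes.camera_info(name): a dict with "fx", "fy", "cx", "cy" (pixels), "R" (3x3) and "t" (3): a world point X has camera coordinates R X + t. Camera axes: x right, y down, z forward; pixel columns grow to the right and rows downward; lengths in m; the calibration is good to about 2 mm. A picture is of the moment at which its call begins: read the wrist's pose just before it. camera_info takes no time and is no camera call; for the wrist camera it gives the pose at the moment of the call.
- workorder.close_job(): hands the job in; it is judged then, once.
Trained networks look in the newest picture that a camera, given by its name, has taken for a name from the list of things; names that differ only in an ending like _2 or _b are one class to them, and where a whole thing is asked for, a point or a joint stands for the part that bears it (a point fixed in the world has none). Each returns a list of dicts, best first, with "p" (0 to 1); they miss things now and then, are a little off and sometimes report something else, mostly with a low value. They report only what shows in the picture. A call takes as long as a camera call. They do not tell look-alikes from the thing itself.
- models.find_in(camera, query): "point" ([x, y, z] in m, in the coordinates of the camera as it stood for that picture, good to about 4 mm: the middle of the surface that is visible of it).
The state is a dict: "t": time; "q": joint angles; "joint_velocities": joint speeds; "tau": joint torques, N m; "eef_pos": TCP position; "eef_rot": TCP orientation; "wrist_force": force on the tool from outside, world axes, zero at the start; "torque": the same for the moment, N m; "gripper_width": opening from 0.0 (shut) to 1.0 (fully open); "grasp_force": force on a finger pad.
Only numpy, scipy, OpenCV 4.12 (cv2) and the standard library are available. Lean on these libraries where they do the work, as an engineer would, in place of code of your own. Each camera call takes 0.05 s, during which the arm holds its last target. There are 200 camera calls.

## Working session

There is one attempt and no reset: what is moved stays moved. The work goes in short steps, Python scripts to look and compute and a tool call to move; the robot and the scene stay as the last step left them, time stands still between calls to the robot, and variables do not carry over. Pictures are saved under pics/ and viewed, at most 10 in all, crops included, and the job is handed in when it is done.

Besides the shell and the picture viewer there is one more tool, called as name(argument=value, ...), one argument or row to a line, values as JSON. step_arm: Moves the arm, as the interface text tells. Its arguments: {"type":"object","properties":{"increments":{"type":"array"},"squeeze":{"type":"number"}},"required":["increments"]}

```bash
mkdir -p pics
cat > h.py <<'E'
import numpy as np, cv2
from workcell import monitor, eyes, workorder, models
def shot(n,f=None):
    im,d=eyes.read_camera(n)
    if f: cv2.imwrite('pics/'+f,im[:,:,::-1])
    return im,d,eyes.camera_info(n)
def c2w(p,c): return np.array(c['R']).T@(np.array(p)-np.array(c['t']))
def w2p(X,c):
    p=np.array(c['R'])@np.array(X)+np.array(c['t']); return (p[0]/p[2]*c['fx']+c['cx'],p[1]/p[2]*c['fy']+c['cy'])
def cloud(d,c):
    v,u=np.mgrid[:d.shape[0],:d.shape[1]]
    P=np.stack([(u-c['cx'])/c['fx']*d,(v-c['cy'])/c['fy']*d,d],-1)
    return (P-np.array(c['t']))@np.array(c['R'])
E
python3 - <<'E'
from h import *
np.set_printoptions(precision=4,suppress=True)
s=monitor.observe();print(s)
for n in('top','side'):
    im,d,c=shot(n,n+'1.png')
    print(n,c2w([0,0,0],c))
    for q in ['housing_center','mark_free','case','lid_knob','counterweight','eyepiece','tube1','jar','screwdriver']:
        for r in models.find_in(n,q)[:5]:
            X=c2w(r['point'],c);print(q,round(r['p'],2),X,np.round(w2p(X,c)))
E
```

```text
{'t': 0.0, 'q': array([ 1.1256,  0.3536,  1.6341,  0.    ,  1.1552, -0.0024]), 'joint_velocities': array([-0.0003, -0.0001,  0.0004,  0.0013,  0.0013,  0.0001]), 'tau': array([ -0.0006, -59.3847, -33.4213,   0.0697,   0.0233,  -0.0001]), 'eef_pos': array([0.2676, 0.5643, 0.2309]), 'eef_rot': array([-0.6898, -3.0646,  0.002 ]), 'wrist_force': array([ 0.6991, -0.2841, -0.9925]), 'torque': array([ 0.024 , -0.0104,  0.0199]), 'grasp_force': 0.0, 'gripper_width': 0.9976911446281954}
top [0.4228 0.0085 1.1807]
housing_center 0.9 [ 0.381  -0.1635  0.0715] [357. 286.]
housing_center 0.8 [0.4049 0.034  0.0742] [272. 275.]
housing_center 0.68 [ 0.3945 -0.0542  0.0722] [310. 280.]
housing_center 0.67 [ 0.4842 -0.0831  0.0743] [322. 241.]
mark_free 0.75 [ 0.5164  0.0911 -0.0019] [250. 230.]
case 0.81 [ 0.6625 -0.0745  0.08  ] [318. 166.]
lid_knob 0.85 [ 0.6634 -0.0809  0.0813] [321. 165.]
counterweight 0.85 [ 0.5268 -0.256   0.0328] [392. 225.]
eyepiece 0.56 [ 0.7301 -0.2964  0.0654] [410. 140.]
tube1 0.44 [ 0.7038 -0.2246  0.013 ] [376. 155.]
jar 0.64 [0.5449 0.4405 0.056 ] [104. 215.]
screwdri
[... 259 characters left out ...]
ter 0.56 [ 0.3804 -0.1844  0.0619] [221. 281.]
mark_free 0.88 [0.5193 0.0885 0.0056] [269. 213.]
mark_free 0.7 [ 0.7003 -0.2364  0.0115] [360. 296.]
case 0.96 [ 0.6646 -0.1218  0.0773] [337. 243.]
case 0.48 [ 0.6725 -0.1045  0.0792] [338. 238.]
lid_knob 0.84 [ 0.6673 -0.1012  0.0811] [336. 236.]
counterweight 0.72 [ 0.5259 -0.275   0.0397] [289. 312.]
eyepiece 0.84 [ 0.7302 -0.3099  0.0692] [384. 305.]
eyepiece 0.49 [ 0.5313 -0.45    0.0266] [304. 388.]
tube1 0.61 [0.6937 0.1405 0.0189] [327. 191.]
tube1 0.49 [ 0.6998 -0.2348  0.0133] [360. 295.]
tube1 0.23 [ 0.4868 -0.1064  0.0584] [264. 252.]
jar 0.64 [0.5508 0.4346 0.0409] [267. 133.]
screwdriver 0.89 [ 0.5323 -0.4477  0.0215] [304. 388.]
```

Run:
```python
import cv2
a=cv2.imread('pics/top1.png')[100:310,220:480]
cv2.imwrite('pics/top1c.png',cv2.resize(a,None,fx=2.9,fy=2.9,interpolation=cv2.INTER_CUBIC)[:600])
```

```text
(no output)
```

View pics/top1.png

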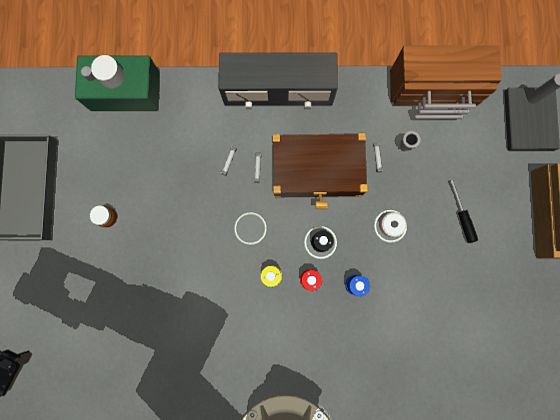

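View pics/top1c.png

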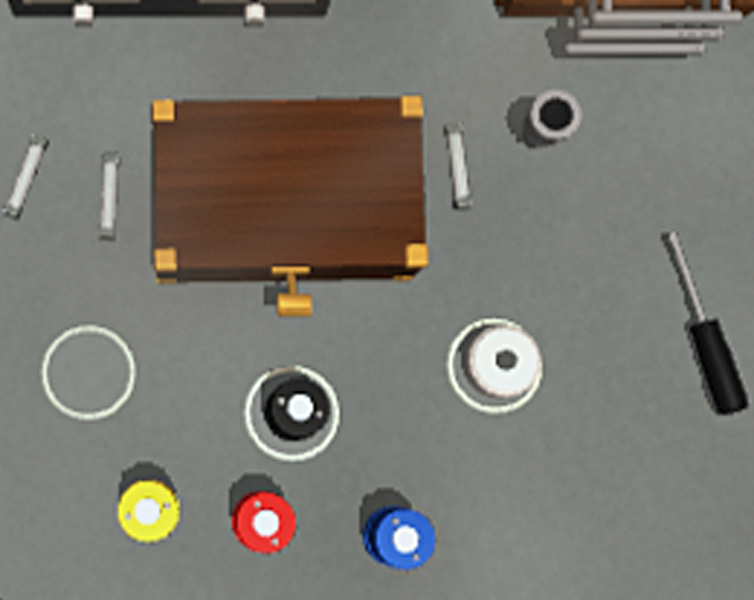

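Housing candidates in the top picture: black at (322,240), red at (311,280), blue at (358,285) and yellow at (271,275). Only the black one fits: it stands in a ring in front of the knob at (321,203), and the enlarged crop confirms it. The empty ring is at (250,228), to the left of the case's front. The third ring, at (391,225), holds the counterweight.

```bash
cat > meas.py <<'E'
from h import *
np.set_printoptions(precision=4,suppress=True)
im,d,c=shot('top'); P=cloud(d,c); hs=cv2.cvtColor(im,cv2.COLOR_RGB2HSV)
def plane(u,v,z):
    R=np.array(c['R']);o=-R.T@np.array(c['t']);r=R.T@np.array([(u-c['cx'])/c['fx'],(v-c['cy'])/c['fy'],1]);return o+r*(z-o[2])/r[2]
v,u=np.mgrid[:420,:560]
print('cart z',np.median(P[225:232,245:255,2]))
# ring
g=im.min(2).astype(int); m=(abs(u-250)<22)&(abs(v-228)<22)&(g>135)
vv,uu=np.nonzero(m); W=np.array([plane(a,b,0) for a,b in zip(uu,vv)])
A=np.c_[2*W[:,:2],np.ones(len(W))];s=np.linalg.lstsq(A,(W[:,:2]**2).sum(1),rcond=None)[0]
print('ring',s[:2],'r',np.sqrt(s[2]+s[0]**2+s[1]**2),len(W))
# housing top points
m=(abs(u-322)<25)&(abs(v-241)<25)&(P[...,2]>.066)&(P[...,2]<.09)
Q=P[m];print('housing top',Q.mean(0),(Q.min(0)+Q.max(0))/2,np.ptp(Q,axis=0),cv2.minEnclosingCircle(Q[:,:2].astype(np.float32)))
# case top
m=(abs(u-320)<60)&(abs(v-165)<45)&(P[...,2]>.073)&(P[...,2]<.087)&(P[...,0]>.56)
m=cv2.morphologyEx(m.astype(np.uint8),cv2.MORPH_OPEN,np.ones((7,7)))>0
Q=P[m];print('case rect',cv2.minAreaRect(Q[:,:2].astype(np.float32)),np.median(Q[:,2]))
m=(abs(u-321)<12)&(v>196)&(v<215)&(P[...,2]>.085)
Q=P[m];print('knob',Q.mean(0),Q.min(0),Q.max(0),np.ptp(Q,axis=0))
if len(Q)>5:
    K=Q[Q[:,2]>.1];print(len(K),cv2.minAreaRect(K[:,:2].astype(np.float32)))
E
python3 meas.py
```

```text
cart z 0.0011793493749513205
ring [0.5203 0.0917] r 0.03778856483274209 264
housing top [ 0.4871 -0.0848  0.075 ] [ 0.487  -0.0846  0.0742] [0.0469 0.047  0.0123] ((0.48751530051231384, -0.08486286550760269), 0.024165714159607887)
case rect ((0.6713936924934387, -0.07697530835866928), (0.14133194088935852, 0.22000499069690704), 1.1475763320922852) 0.07974442072523034
knob [ 0.5676 -0.0786  0.1041] [ 0.5586 -0.0918  0.0875] [ 0.5863 -0.0662  0.1117] [0.0277 0.0256 0.0242]
85 ((0.5668230056762695, -0.07895444333553314), (0.02558552473783493, 0.01629803702235222), 89.49801635742188)
```

step_arm(
  increments=[
    [[0,0,-6.6],[0,0,0],1],
    [[0,0,-6.6],[0,0,0],1],
    [[0,0,-6.6],[0,0,0],1],
    [[0,0,-6.7],[0,0,0],1],
    [[0,0,0],[-11,-36,0],1],
    [[0,0,0],[-11,-36,0],1],
    [[0,0,0],[-11,-36,0],1],
    [[0,0,0],[-11,-36,0],1],
    [[0,0,0],[-11,-36,0],1],
    [[0,0,0],[-11,-36,0],1],
  ],
  squeeze=10,
)

```text
t: 1.88
eef_pos: [0.3382, 0.3485, 0.2317]
eef_rot: [-0.032, 3.141, 0.0]
wrist_force: [0.9, 0.3, 0.7]
gripper_width: 0.997
grasp_force: 0.0
```

step_arm(
  increments=[
    [[0,0,0],[-11,-36,0],1],
    [[0,0,0],[-11,-36,0],1],
    [[0,0,0],[-11,-36,0],1],
    [[0,0,0],[-11,-36,0],1],
    [[0,0,0],[-11,-36,0],1],
    [[0,0,0],[-11,-36,0],1],
    [[0,0,0],[-11,-36,0],1],
    [[0,0,0],[-11,-36,0],1],
    [[0,0,0],[-11,-36,0],1],
    [[0,0,0],[0,0,0],1],
  ],
)

```text
t: 2.72
eef_pos: [0.4451, 0.023, 0.232]
eef_rot: [-0.025, 3.14, -0.003]
wrist_force: [-0.4, -0.0, -0.3]
gripper_width: 1.0
grasp_force: 0.0
```

step_arm(
  increments=[
    [[0,0,0],[-10,-27,0],1],
    [[0,0,0],[-10,-27,0],1],
    [[0,0,0],[-10,-27,0],1],
    [[0,0,0],[-10,-28,0],1],
    [[0,0,0],[0,0,30],1],
    [[0,0,0],[0,0,30],1],
    [[0,0,0],[0,0,0],1],
    [[0,0,0],[0,0,0],1],
  ],
)

```text
t: 3.38
eef_pos: [0.4844, -0.0796, 0.1709]
eef_rot: [0.031, -3.138, -0.001]
wrist_force: [-0.7, -0.0, 0.0]
gripper_width: 0.998
grasp_force: 0.0
```

Run:
```python
from h import *
np.set_printoptions(precision=4,suppress=True)
s=monitor.observe();print(s['eef_pos'],s['eef_rot'],s['q'])
im,d,c=shot('wrist','w1.png');P=cloud(d,c)
m=(P[...,2]>.066)&(P[...,2]<.085)&(np.hypot(P[...,0]-.487,P[...,1]+.085)<.035)
Q=P[m];print(len(Q),Q.mean(0),cv2.minEnclosingCircle(Q[:,:2].astype(np.float32)))
m=(P[...,2]>.09)&(P[...,2]<.12)&(np.hypot(P[...,0]-.567,P[...,1]+.079)<.02)
print(m.sum(), P[m].min(0) if m.any() else '',P[m].max(0) if m.any() else '')
```

```text
[ 0.4844 -0.0796  0.1709] [ 0.0309 -3.138  -0.0012] [-0.1661  0.2202  1.9714  0.0002  0.9535 -1.7566]
2183 [ 0.4887 -0.0885  0.0769] ((0.49029046297073364, -0.08864838629961014), 0.024073828011751175)
146 [ 0.5608 -0.0953  0.0979] [ 0.5634 -0.0699  0.1055]
```

View pics/w1.png

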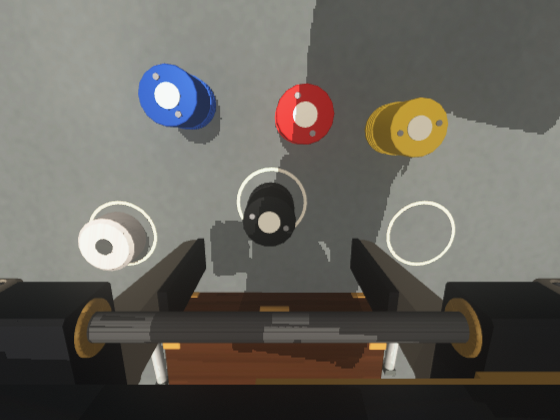

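The wrist view shows the black housing's top at (269,222) between the open fingers and the free ring at (421,233). The hover point needs only a small correction before I descend and pinch the upper half.

step_arm(
  increments=[
    [[0,0,0],[-5,-7,20],1],
    [[0,0,0],[0,0,30],1],
    [[0,0,0],[0,0,30],1],
    [[0,0,0],[0,0,25],1],
    [[0,0,0],[0,0,16],1],
    [[0,0,0],[0,0,0],1],
    [[0,0,0],[0,0,0],1],
  ],
)

```text
t: 4.02
eef_pos: [0.4915, -0.0867, 0.0517]
eef_rot: [-0.032, 3.141, -0.0]
wrist_force: [-0.4, 0.5, 1.1]
gripper_width: 1.002
grasp_force: 0.0
```

step_arm(
  increments=[
    [[0,0,0],[0,0,0],0.4],
    [[0,0,0],[0,0,0],0.4],
    [[0,0,0],[0,0,0],0.4],
    [[0,0,0],[0,0,0],0.4],
    [[0,0,0],[0,0,0],0.4],
    [[0,0,0],[0,0,0],0.4],
  ],
  squeeze=8,
)

```text
t: 4.52
eef_pos: [0.4908, -0.087, 0.0509]
eef_rot: [-0.031, 3.141, -0.0]
wrist_force: [-0.7, 0.4, -0.5]
gripper_width: 0.589
grasp_force: 0.0
```

step_arm(
  increments=[
    [[0,0,0],[0,0,0],0.4],
    [[0,0,0],[0,0,0],0.4],
    [[0,0,0],[0,0,0],0.4],
    [[0,0,0],[0,0,0],0.4],
    [[0,0,0],[0,0,0],0.4],
  ],
)

```text
t: 4.93
eef_pos: [0.4908, -0.0871, 0.0507]
eef_rot: [-0.031, 3.141, -0.0]
wrist_force: [-1.0, -1.0, 5.8]
gripper_width: 0.52
grasp_force: 8.0
```

```bash
cat > m2.py <<'E'
from h import *
np.set_printoptions(precision=4,suppress=True)
s=monitor.observe();print(s['t'],s['eef_pos'],s['eef_rot'],s['grasp_force'],s['gripper_width'],s['wrist_force'])
im,d,c=shot('wrist','w2.png')
R=np.array(c['R']);o=-R.T@np.array(c['t'])
def plane(u,v,z):
    r=R.T@np.array([(u-c['cx'])/c['fx'],(v-c['cy'])/c['fy'],1]);return o+r*(z-o[2])/r[2]
P=cloud(d,c)
for q in('housing_center','mark_free'):
    for r in models.find_in('wrist',q)[:4]:
        X=c2w(r['point'],c);print(q,round(r['p'],2),X,np.round(w2p(X,c)))
# ring near prior
g=im.min(2).astype(int); vv,uu=np.nonzero(g>135)
W=np.array([plane(a,b,0) for a,b in zip(uu,vv)])
W=W[abs(np.hypot(W[:,0]-.521,W[:,1]-.091)-.038)<.010]
if len(W)>20:
    A=np.c_[2*W[:,:2],np.ones(len(W))];s=np.linalg.lstsq(A,(W[:,:2]**2).sum(1),rcond=None)[0]
    print('ring',s[:2],np.sqrt(s[2]+s[0]**2+s[1]**2),len(W))
E
python3 m2.py
```

```text
4.9333 [ 0.4908 -0.0871  0.0507] [-0.0309  3.1412 -0.0001] 8.000167161226273 0.5197092166832549 [-1.001  -1.0363  5.8035]
housing_center 0.94 [ 0.3887 -0.1621  0.0743] [99. 54.]
housing_center 0.92 [ 0.3954 -0.0651  0.0752] [338.  77.]
housing_center 0.69 [0.4088 0.0157 0.0608] [502. 117.]
mark_free 0.9 [0.5134 0.0884 0.0005] [508. 266.]
ring [0.5188 0.0871] 0.03458187409689065 2698
```

step_arm(
  increments=[
    [[0,0,0],[-1,5,0],0.4],
    [[0,0,0],[-2,10,0],0.4],
    [[0,0,0],[-2,10,0],0.4],
    [[0,0,0],[-2,10,0],0.4],
    [[0,0,0],[-2,10,0],0.4],
    [[0,0,0],[-2,10,0],0.4],
    [[0,0,0],[-2,10,0],0.4],
    [[0,0,0],[-2,10,0],0.4],
    [[0,0,0],[-2,10,0],0.4],
    [[0,0,0],[-2,10,0],0.4],
  ],
  squeeze=10,
)

```text
t: 5.92
eef_pos: [0.5079, 0.0088, 0.0507]
eef_rot: [-0.032, 3.141, -0.001]
wrist_force: [-1.3, -5.8, 5.4]
gripper_width: 0.519
grasp_force: 10.0
```

step_arm(
  increments=[
    [[0,0,0],[-2,10,0],0.4],
    [[0,0,0],[-2,10,0],0.4],
    [[0,0,0],[-2,10,0],0.4],
    [[0,0,0],[-2,10,0],0.4],
    [[0,0,0],[-2,10,0],0.4],
    [[0,0,0],[-2,10,0],0.4],
    [[0,0,0],[-1,10,0],0.4],
    [[0,0,0],[-1,10,0],0.4],
    [[0,0,0],[0,0,0],0.4],
    [[0,0,0],[0,0,0],0.4],
  ],
)

```text
t: 6.75
eef_pos: [0.5204, 0.0902, 0.0507]
eef_rot: [-0.032, 3.141, 0.002]
wrist_force: [-0.1, 5.1, 4.9]
gripper_width: 0.518
grasp_force: 10.0
```

Run:
```python
from h import *
im,d,c=shot('wrist','w3.png')
cv2.imwrite('pics/w3c.png',cv2.resize(im[120:330,140:420,::-1],None,fx=2.8,fy=2.8))
```

```text
(no output)
```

View pics/w3c.png

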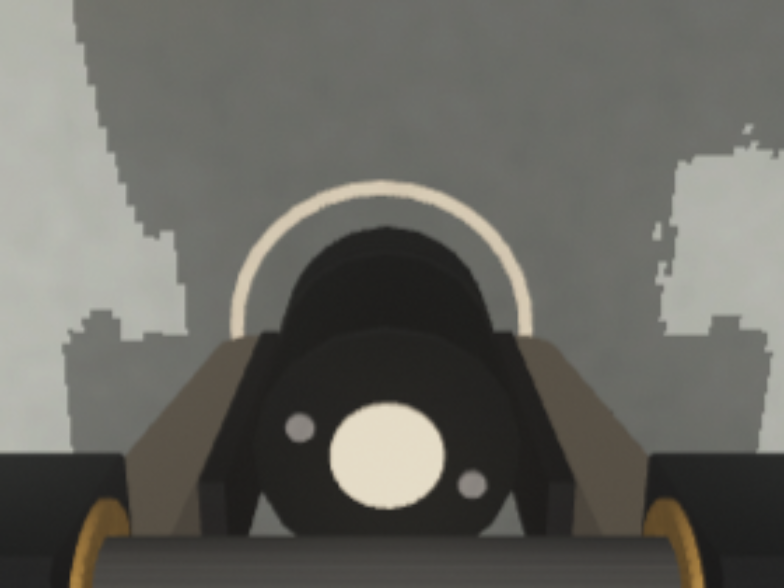

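The housing's base is centred in the ring to about 2 mm: ring centre at column 381, housing at 388, with even gaps around it. I'll release it and rise.

step_arm(
  increments=[
    [[0,0,0],[0,0,0],0.8],
    [[0,0,0],[0,0,0],0.8],
    [[0,0,0],[0,0,0],0.8],
    [[0,0,0],[0,0,0],0.8],
    [[0,0,0],[0,0,0],0.8],
    [[0,0,0],[0,0,0],0.8],
    [[0,0,0],[0,0,-20],0.8],
    [[0,0,0],[0,0,-30],0.8],
    [[0,0,0],[0,0,-40],0.8],
    [[0,0,0],[0,0,-40],0.8],
  ],
)

```text
t: 7.63
eef_pos: [0.5193, 0.0883, 0.1814]
eef_rot: [0.031, -3.139, 0.001]
wrist_force: [1.4, 0.8, 0.6]
gripper_width: 0.8
grasp_force: 0.0
```

step_arm(
  increments=[
    [[0,0,0],[0,-20,0],0.6],
    [[0,0,0],[0,-30,0],0.6],
    [[0,0,0],[-8,-30,0],0.6],
    [[0,0,0],[-8,-30,0],0.6],
    [[0,0,0],[-8,-30,0],0.6],
    [[0,0,0],[-8,-30,0],0.6],
    [[0,0,0],[-8,0,0],0.6],
    [[0,0,0],[0,0,0],0.6],
    [[0,0,0],[0,0,0],0.6],
  ],
)

```text
t: 8.38
eef_pos: [0.5633, -0.0803, 0.1803]
eef_rot: [0.03, -3.141, -0.001]
wrist_force: [-0.7, 0.8, -0.4]
gripper_width: 0.598
grasp_force: 0.0
```

Run:
```python
from h import *
np.set_printoptions(precision=4,suppress=True)
s=monitor.observe();print(s['t'],s['eef_pos'],s['eef_rot'],s['gripper_width'],s['wrist_force'])
im,d,c=shot('wrist','w4.png');P=cloud(d,c)
m=(P[...,2]>.1)&(P[...,2]<.12)&(np.hypot(P[...,0]-.567,P[...,1]+.08)<.025)
Q=P[m];print('knob',len(Q),Q.min(0),Q.max(0),cv2.minAreaRect(Q[:,:2].astype(np.float32)) if len(Q)>5 else '')
im,d,c=shot('top','t4.png');P=cloud(d,c)
m=(P[...,2]>.066)&(P[...,2]<.09)&(np.hypot(P[...,0]-.52,P[...,1]-.09)<.04)
Q=P[m];print('housing',len(Q),cv2.minEnclosingCircle(Q[:,:2].astype(np.float32)))
```

```text
8.3833 [ 0.5633 -0.0803  0.1803] [ 0.0297 -3.1408 -0.0006] 0.5984488601550283 [-0.7145  0.8302 -0.405 ]
knob 656 [ 0.5597 -0.0947  0.1   ] [ 0.5771 -0.0686  0.1102] ((0.5684212446212769, -0.081600621342659), (0.0169815756380558, 0.02584201656281948), 1.1789077520370483)
housing 321 ((0.5165614485740662, 0.09238601475954056), 0.023927563801407814)
```

View pics/w4.png

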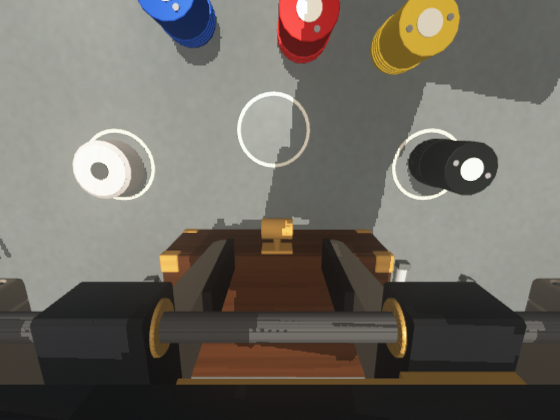

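The wrist view shows the knob at (277,232) between the fingers. The black housing now stands in the former free ring (right, about (430,163)), and its old ring at (273,130) is empty. By the top camera the housing is 4 mm from the ring's centre, so I'll descend on the knob.

step_arm(
  increments=[
    [[0,0,0],[-6,-2,15],0.6],
    [[0,0,0],[0,0,20],0.6],
    [[0,0,0],[0,0,20],0.6],
    [[0,0,0],[0,0,18],0.6],
    [[0,0,0],[0,0,9],0.6],
    [[0,0,0],[0,0,0],0.6],
    [[0,0,0],[0,0,0],0.15],
    [[0,0,0],[0,0,0],0.15],
    [[0,0,0],[0,0,0],0.15],
    [[0,0,0],[0,0,0],0.15],
  ],
  squeeze=15,
)

```text
t: 9.32
eef_pos: [0.5702, -0.0825, 0.0996]
eef_rot: [-0.031, 3.14, -0.0]
wrist_force: [0.4, -0.6, 0.2]
gripper_width: 0.333
grasp_force: 0.0
```

step_arm(
  increments=[
    [[0,0,0],[0,0,0],0.15],
    [[0,0,0],[0,0,0],0.15],
    [[0,0,0],[0,0,0],0.15],
    [[0,0,0],[0,0,0],0.15],
    [[0,0,0],[0,0,0],0.15],
    [[0,0,0],[0,0,0],0.15],
  ],
)

```text
t: 9.82
eef_pos: [0.57, -0.0812, 0.0992]
eef_rot: [-0.03, 3.14, 0.003]
wrist_force: [-0.1, 7.9, 2.4]
gripper_width: 0.282
grasp_force: 15.0
```

step_arm(
  increments=[
    [[0,0,0],[-2.5,1,-7.5],0.15],
    [[0,0,0],[-2.9,0,-7.5],0.15],
    [[0,0,0],[-3.2,0,-7.3],0.15],
    [[0,0,0],[-3.4,0,-7.1],0.15],
    [[0,0,0],[-3.8,0,-7.0],0.15],
    [[0,0,0],[-4.1,0,-6.8],0.15],
    [[0,0,0],[0,0,0],0.15],
    [[0,0,0],[0,0,0],0.15],
  ],
  squeeze=20,
)

```text
t: 10.48
eef_pos: [0.5896, -0.0808, 0.1424]
eef_rot: [0.031, -3.141, -0.001]
wrist_force: [-1.1, 3.9, -0.5]
gripper_width: 0.278
grasp_force: 20.0
```

```bash
cat > lid.py <<'E'
from h import *
import sys
np.set_printoptions(precision=4,suppress=True)
s=monitor.observe();print(s['t'],s['eef_pos'],s['grasp_force'],s['gripper_width'],s['wrist_force'],s['q'])
p=s['eef_pos'];hx=.7425;print('theta from TCP',np.degrees(np.arctan2(p[2]+.002-.045,hx-p[0]))-17.24)
for n in('side','top'):
    im,d,c=shot(n,f'{n}_{sys.argv[1]}.png');P=cloud(d,c);hs=cv2.cvtColor(im,cv2.COLOR_RGB2HSV)
    # lid: wood points above the base, width -0.18..0.03 ; RANSAC-free fit of the outer (top) plane
    f=np.cos(.02)*(P[...,0]-.6714)+np.sin(.02)*(P[...,1]+.077)
    l=-np.sin(.02)*(P[...,0]-.6714)+np.cos(.02)*(P[...,1]+.077)
    rd=(im[...,0].astype(int)-im[...,2]>15)
    m=(abs(l)<.105)&(f>-.08)&(f<.16)&(P[...,2]>.05)&rd&(d>0)
    x=f[m]-.07; z=P[...,2][m]-.045
    best=None
    for th in np.radians(np.arange(0,75,.25)):
        h=np.sin(th)*-0+ (x*np.sin(th)+z*np.cos(th)) # height normal to lid
        a=-(x*np.cos(th)-z*np.sin(th))
        k=((abs(h-.035)<.003)&(a>0)&(a<.142)).sum()
        if best is None or k>best[0]: best=(k,np.degrees(th))
    print(n,m.sum(),best)
E
python3 lid.py a
```

```text
10.4833 [ 0.5896 -0.0808  0.1424] 19.999594688415527 0.2780708747612382 [-1.0907  3.8598 -0.4896] [-0.1389  0.4048  1.7767  0.0004  0.9602 -1.7296]
theta from TCP 15.791329579019763
side 4737 (np.int64(2415), np.float64(16.0))
top 2710 (np.int64(847), np.float64(14.750000000000002))
```

step_arm(
  increments=[
    [[0,0,0],[-4.4,0,-6.6],0.15],
    [[0,0,0],[-4.6,0,-6.4],0.15],
    [[0,0,0],[-5.0,0,-6.2],0.15],
    [[0,0,0],[-5.2,0,-6.0],0.15],
    [[0,0,0],[-5.5,0,-5.8],0.15],
    [[0,0,0],[-5.6,0,-5.5],0.15],
    [[0,0,0],[-6.0,0,-5.3],0.15],
    [[0,0,0],[-6.2,0,-5.0],0.15],
    [[0,0,0],[0,0,0],0.15],
    [[0,0,0],[0,0,0],0.15],
  ],
)

```text
t: 11.42
eef_pos: [0.6328, -0.0801, 0.1897]
eef_rot: [-0.031, 3.141, 0.0]
wrist_force: [-1.7, 5.4, 1.9]
gripper_width: 0.284
grasp_force: 20.0
```

```bash
python3 lid.py b
```

```text
11.4167 [ 0.6328 -0.0801  0.1897] 19.99876320362091 0.284433499618711 [-1.7416  5.4012  1.9111] [-0.1284  0.4124  1.6439  0.0001  1.0846 -1.7191]
theta from TCP 35.951031437142305
side 6840 (np.int64(1784), np.float64(36.0))
top 6554 (np.int64(509), np.float64(34.75))
```

step_arm(
  increments=[
    [[0,0,0],[-6.3,0.5,-4.8],0.15],
    [[0,0,0],[-6.6,0,-4.4],0.15],
    [[0,0,0],[-6.7,0,-4.1],0.15],
    [[0,0,0],[-7.0,0,-3.8],0.15],
    [[0,0,0],[-7.1,0,-3.6],0.15],
    [[0,0,0],[-7.3,0,-3.2],0.15],
    [[0,0,0],[-7.4,0,-2.9],0.15],
    [[0,0,0],[-7.5,0,-2.6],0.15],
    [[0,0,0],[0,0,0],0.15],
    [[0,0,0],[0,0,0],0.15],
  ],
)

```text
t: 12.35
eef_pos: [0.6891, -0.0791, 0.2188]
eef_rot: [-0.031, 3.14, -0.001]
wrist_force: [-2.5, -2.9, 6.1]
gripper_width: 0.277
grasp_force: 20.0
```

```bash
python3 lid.py c
```

```text
12.35 [ 0.6891 -0.0791  0.2188] 19.99960094690323 0.27727971869643714 [-2.4976 -2.8602  6.0878] [-0.1161  0.4689  1.4864 -0.0008  1.1845 -1.7064]
theta from TCP 55.86521684658709
side 8404 (np.int64(862), np.float64(55.0))
top 9086 (np.int64(268), np.float64(52.25))
```

step_arm(
  increments=[
    [[0,0,0],[7.5,0,2.6],0.15],
    [[0,0,0],[7.4,0,2.9],0.15],
    [[0,0,0],[7.3,0,3.2],0.15],
    [[0,0,0],[7.1,0,3.6],0.15],
    [[0,0,0],[7.0,0,3.8],0.15],
    [[0,0,0],[6.7,0,4.1],0.15],
    [[0,0,0],[6.6,0,4.4],0.15],
    [[0,0,0],[0,0,0],0.15],
    [[0,0,0],[0,0,0],0.15],
    [[0,0,0],[0,0,0],0.15],
  ],
)

```text
t: 13.28
eef_pos: [0.6375, -0.0799, 0.1925]
eef_rot: [0.031, -3.14, 0.001]
wrist_force: [1.0, -5.1, -1.3]
gripper_width: 0.277
grasp_force: 20.0
```

```bash
python3 lid.py d
python3 - <<'E'
from h import *
im,d,c=shot('top');P=cloud(d,c)
m=(P[...,2]>.066)&(P[...,2]<.09)&(np.hypot(P[...,0]-.52,P[...,1]-.09)<.04)
print('housing',m.sum(),cv2.minEnclosingCircle(P[m][:,:2].astype(np.float32)))
E
```

```text
13.2833 [ 0.6375 -0.0799  0.1925] 20.000729262828827 0.2774966716314003 [ 0.9725 -5.1288 -1.3433] [-0.1268  0.4173  1.6294 -0.0006  1.0959 -1.717 ]
theta from TCP 37.674479732608916
side 7071 (np.int64(1704), np.float64(37.75))
top 7135 (np.int64(464), np.float64(36.5))
housing 321 ((0.5166100263595581, 0.0921720340847969), 0.023996109142899513)
```

View pics/side_d.png

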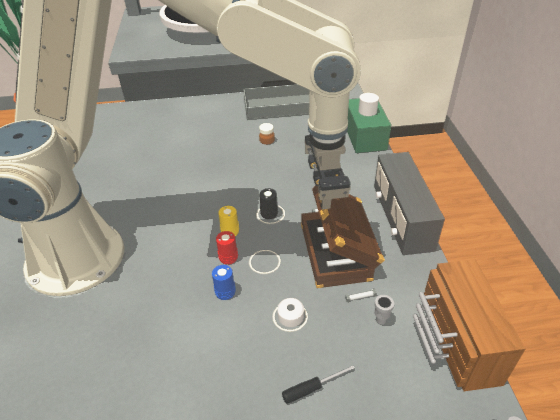

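The side view shows the lid held about 37° open at the knob (around (335,200)). The housing stands upright in its ring at (269,205), and nothing else has moved. I'm handing the job in.

```bash
python3 -c "
from h import *
s=monitor.observe();print(s['joint_velocities'],s['grasp_force']);print(workorder.close_job())"
```

```text
[ 1.90386038e-03 -5.78159547e-04  1.17354716e-05  1.08228122e-03
  1.29827175e-03 -8.57414801e-04] 20.00069797039032
the job is handed in; nothing more can be done
None
```

I handed the job in after about 13 s of robot time: the black housing stands upright about 4 mm from the free ring's centre, and the lid was raised to about 55° and is now held steady at about 37°; no verdict was returned.

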